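# Refit the speed knob and hold it in

### The arm

A 6-joint arm with a two-finger parallel gripper is mounted at the origin on the work surface. World frame = base frame: x ahead of the robot, y to its left, z up, the work surface at z = 0. Lengths are in m, angles in degrees, forces in N, time in s.
With the tool pointing down it reaches from about 0.275 to 0.85 m from the base axis. Payload 5.2 kg.
Tool frame: the origin (TCP) lies between the finger pads; the fingertips stand 8 mm ahead of it and the grasp point (between the pads) lies 11 mm behind it; z points along the fingers, y is the direction in which the jaws open and shut (so a half turn about z gives the same grasp; the last joint's range is limited). The gripper opens to 85 mm and grips with 20 to 120 N. Pads are 22 mm wide; open, the fingers measure 114 mm over their backs; the gripper's body (76 mm by 85 mm) begins 54 mm behind the grasp point. The pads swing forward as they close: fully open they stand 13 mm farther back than shut.
Start: joints at [61.375, 14.817, 87.949, -0, 77.235, -11.62], TCP at [0.161, 0.526, 0.239] pointing down, gripper open.
Joint ranges: [-179.93, 179.93], [-52.35, 119.4], [10.71, 147.94], [-69.91, 249.91], [12.55, 155.21], [-178.61, 178.61]. Speed limits (degrees/s): [147.25, 147.25, 180, 180, 180, 180].

### API

Orientations are given as a 3x3 rotation matrix whose columns are the frame's x, y, z axes.
In Python, from bench import arm gives the robot as it stands. The module is installed in compiled form; this text tells all that it offers.
- The arm moves only by the tool jog_arm, never from a script. Its argument "targets" is a list of rows, each an object with "dp": the shift along the tool's x, y, z in m, a list of three; "roll": the turn about the tool's z in degrees. In form: [{"dp": [dx, dy, dz], "roll": roll}, ...]. A call has 1 to 10 rows; each row is the pose to reach, as a shift and turn from the pose commanded when the call began, along the tool's axes at that moment; what a row does not reach only later rows make up. A row lasts 1/8 s, in which the tool goes at most 62.5 mm and 10.7 degrees, less where a joint would pass 70% of its speed; a pose out of reach is approached as far as the arm can. A call with a gripper value outside its range is refused whole. "hand" is the opening, from 0 (shut) to 1 (fully open), set as the call begins (left out, the last holds). The fingers move at their own pace and stop on an object; the grip force is fixed at half the most. Time passes only in rows, so rows that repeat a pose let the fingers close. It gives the time, the measured TCP pose, the force and the opening at its end, in the units of the state.
- arm.sense(): the state, without advancing time (a new reading comes with each control period).
- arm.grab_frame(name): name is "side" or "top" or "wrist"; returns the picture (384x512x3 uint8, blue, green, red); there is no depth.
- arm.calibration(name): a dict with "camera_matrix" (3x3 intrinsics, pixels), "k1" (the pictures are not rectified: a ray, as slopes to the right and down, at radius r is drawn at 1 + k1 r^2 times it, then the intrinsics apply), "xyz" and "rotation" of the camera in the world; the wrist camera has in their place "hand_eye" (4x4, takes a point from camera to tool coordinates, whose origin is the TCP and whose axes are the flange's). Camera axes: x right, y up, looking along -z (the intrinsics and any distortion apply to the point x, -y, -z); pixel columns grow to the right and rows downward; lengths in m; the calibration is good to about 2 mm. A picture is of the moment at which its call begins: read the wrist's pose just before it. calibration takes no time and is no camera call.
- arm.job_done(): hands the job in, once; it reports no verdict.
The state is a dict: "time_s": time; "joint_positions": joint angles; "qd": joint speeds; "tau": joint torques, N m; "position": TCP position; "orientation": TCP orientation; "force": force on the tool from outside, world axes, zero at the start; "torque": the same for the moment, N m; "grip_width": finger opening in m.
Only numpy, scipy, OpenCV 4.12 (cv2) and the standard library are available. Lean on these libraries where they do the work, as an engineer would, in place of code of your own. Each camera call takes 0.05 s, during which the arm holds its last target.

### The job

The speed knob has come off the router-table control box: pick it up from the bench, turn it so its D-shaped bore matches the flat of the spindle, and push it fully home on the spindle without forcing it. Then press knob and spindle in together against the spring, as far as they go, and finish while still holding the knob pressed in. Leave the spray can, the glue bottle, the wood offcut and the star knob where they are.

Things in the scene. Friction and masses are not known exactly. Their poses are not given: they have to be found in the camera images.
- knob: Loose black speed knob, 40 to 85 g, standing on the bench. Round body 42 mm diameter, 20 mm tall; on it a grip bar 14 mm thick (along y), z = 20 to 40 mm, along x from -20 to +32 mm. The long end is the pointer nose: straight to x = 18, then narrowing to 5 mm, overhanging the body, thin white line on top. Origin: centre of the underside, on the bore axis; z up, x towards the nose.
- knob_seat (a point): Centre of the closed end of the knob's bore, 16 mm above its underside; axes as the knob's. The bore opens in the underside: D-shaped, 16 mm deep, 15.5 mm diameter, its flat 2.25 mm from the axis on the nose (+x) side, 1 mm chamfer at the mouth.
- control: Grey sheet-metal speed control box with an aluminium top panel, fixed to the bench, 160 (x) x 130 (y) x 65 mm high. Origin: centre of its underside; z up. The spindle stands upright at the centre of the top panel; a flat switch up to 8 mm high lies 58 mm from the spindle.
- spindle_tip (a point): Centre of the top end of the upright steel D-spindle, 26 mm above the panel (91 mm above the bench) at rest; z up, x points from the axis out through the flat. 14 mm diameter, flat 1.5 mm from the axis (0.75 mm clearance all round in the bore), top edge chamfered 1 mm. Knob on: nose points along x.
- spindle (a joint): How far the spindle is pressed in, m: 0 at rest, 0.006 fully in (hard stop). Spring: moves from about 5 N, fully in at about 12 N, returns when let go. The knob slides on freely; with its bore end on the spindle's end its underside is 10 mm above the panel, 4 mm when fully pressed in.
- spray_can: Bystander: spray can, 62 mm diameter, 190 mm tall, upright; origin at the centre of its underside.
- glue_bottle: Bystander: small glue bottle, 46 mm diameter, 130 mm tall, upright; origin at the centre of its underside.
- offcut: Bystander: pale wood offcut 120 x 60 x 35 mm lying flat; origin at the centre of its underside.
- star_knob: Bystander: small black five-lobed jig knob, 36 mm across, 22 mm tall, no pointer; origin at the centre of its underside.
- dial (a joint): Turn of the spindle from the box's own x direction, rad, anticlockwise from above; starts anywhere in -0.45 to 0.45 and is stiff (0.15 N m). A dark steel index plate at the spindle's foot (38 mm diameter, 2.5 mm thick) turns with it; its tab, 9 mm wide, reaches 42 mm from the axis on the flat's side, below where the knob's nose goes.
- knob_nose (a point): Tip of the knob's pointer nose, top edge: 32 mm along the knob's x from the bore axis, 40 mm above its underside; axes as the knob's.

How it is judged:
By the outcome, as a careful person would: the job done as asked, in the order asked, and still so for the second after the job is handed in, while the arm keeps its last pose, push and grip.
It also fails if it takes over 43 s, if anything falls off the work surface, if the arm or the gripper's body presses on something with over 40 N, if the wrist force passes 120 N, or if a joint passes its speed limit or range.

## Working session

There is one attempt and no reset: what is moved stays moved. The work goes in short steps, Python scripts to look and compute and a tool call to move; the robot and the scene stay as the last step left them, time stands still between calls to the robot, and variables do not carry over. Pictures are saved under pics/ and viewed, and the job is handed in when it is done.

Besides the shell and the picture viewer there is one more tool, called after ">>>" as name([rows], argument=value, ...), one row to a line, values as JSON. jog_arm: Moves the arm, as the interface text tells. Its arguments: {"type":"object","properties":{"targets":{"type":"array","items":{"type":"object","properties":{"dp":{"type":"array","items":{"type":"number"}},"roll":{"type":"number"}}}},"hand":{"type":"number"}},"required":["targets"]}

```bash
mkdir -p pics; ls; cat > h.py <<'E'
import numpy as np, cv2
from bench import arm
def pose(s): 
    return np.array(s["position"]),np.array(s["orientation"]).reshape(3,3)
def cam(name,s=None):
    c=arm.calibration(name)
    K=np.array(c["camera_matrix"]);k1=c["k1"]
    if "hand_eye" in c:
        p,R=pose(s); H=np.array(c["hand_eye"])
        return K,k1,R@H[:3,:3],p+R@H[:3,3]
    return K,k1,np.array(c["rotation"]).reshape(3,3),np.array(c["xyz"])
def ray(C,uv):
    K,k1,R,o=C
    pt=cv2.undistortPoints(np.array([[uv]],float),K,np.array([k1,0,0,0.]))[0,0] if 0 else None
    d=np.linalg.inv(K)@np.array([uv[0],uv[1],1.]); x=d[:2].copy();y=x.copy()
    for _ in range(50): y=x/(1+k1*(y@y))
    v=R@np.array([y[0],-y[1],-1.]); return o,v/np.linalg.norm(v)
def onplane(C,uv,z):
    o,v=ray(C,uv); return o+v*(z-o[2])/v[2]
def proj(C,P):
    K,k1,R,o=C
    q=R.T@(np.array(P)-o); x=np.array([q[0],-q[1]])/-q[2]; x=x*(1+k1*(x@x)); return (K@np.array([x[0],x[1],1]))[:2]
E
python3 - <<'E'
from h import *
s=arm.sense();print(s)
for n in ["side","top","wrist"]:
    im=arm.grab_frame(n);cv2.imwrite(f"pics/{n}0.png",im)
    c=arm.calibration(n);print(n,c)
E
```

```text
pics
{'time_s': 0.0, 'joint_positions': array([ 6.13761681e+01,  1.48591973e+01,  8.80130588e+01,  1.67727063e-03,
        7.72352825e+01, -1.16189569e+01]), 'qd': array([-0.04235305,  0.01865047,  0.06229954, -0.12205129,  0.05856168,
        0.00220702]), 'tau': array([-5.66216549e-04, -4.46036947e+01, -2.90572214e+01, -4.51601281e-04,
        1.17664153e-02, -4.06555830e-05]), 'position': array([0.16055165, 0.52548968, 0.2384614 ]), 'orientation': array([[-9.56277789e-01,  2.92458435e-01, -9.24203688e-04],
       [ 2.92459614e-01,  9.56276479e-01, -1.63383604e-03],
       [ 4.05965118e-04, -1.83269337e-03, -9.99998238e-01]]), 'force': array([-0.56845587, -0.16026833,  0.22971931]), 'torque': array([-0.01893008, -0.07436053,  0.04985663]), 'grip_width': 0.08574715600900566}
side {'camera_matrix': array([[385.11493038,   0.        , 257.99995016],
       [  0.        , 385.11493038, 186.25933398],
       [  0.        ,   0.        ,   1.        ]]), 'k1': 0.03946063247495125, 'xyz': array([ 0.25723359, -0.93712819,  0.69247414]), 'rotation': array([[ 9.39328490e-01,  1.81328118e-01,
[... 455 characters left out ...]
-4.36374945e-02],
       [-9.99947424e-01,  6.15232606e-04, -1.02357927e-02],
       [-1.01991895e-02,  4.36460642e-02,  9.98994994e-01]])}
wrist {'camera_matrix': array([[281.26122953,   0.        , 256.10461838],
       [  0.        , 281.26122953, 197.2405255 ],
       [  0.        ,   0.        ,   1.        ]]), 'k1': -0.06495921866424244, 'hand_eye': array([[-3.34160362e-04,  9.48003185e-01,  3.18260662e-01,
         8.12788626e-02],
       [ 9.99999316e-01,  6.73600639e-04, -9.56497159e-04,
        -1.04394932e-03],
       [-1.12114294e-03,  3.18260124e-01, -9.48002762e-01,
        -1.34601315e-01],
       [ 0.00000000e+00,  0.00000000e+00,  0.00000000e+00,
         1.00000000e+00]])}
```

View pics/top0.png

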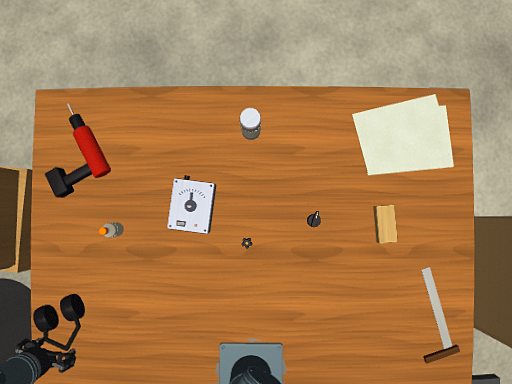

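View pics/side0.png

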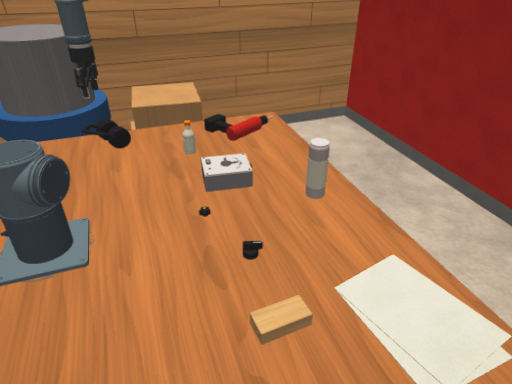

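View pics/wrist0.png

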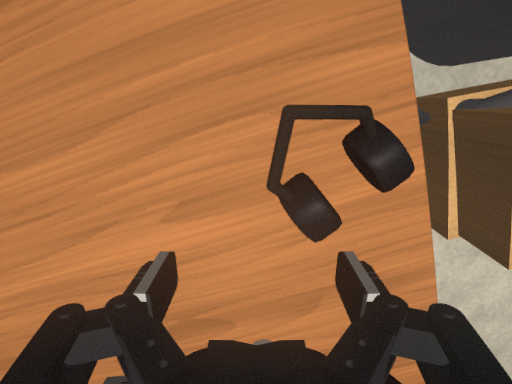

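```bash
python3 - <<'E'
import cv2,numpy as np
im=cv2.imread('pics/top0.png')
a=cv2.resize(im[190:245,285:345],None,fx=6,fy=6,interpolation=cv2.INTER_CUBIC)
b=cv2.resize(im[172:242,160:222],None,fx=6,fy=6,interpolation=cv2.INTER_CUBIC)
o=np.zeros((420,740,3),np.uint8);o[:330,:360]=a;o[:420,365:365+372]=b
cv2.imwrite('pics/z0.png',o)
from h import *
C=cam("top")
for uv,z in [((314,219),.02),((191,206),.065),((247,243),.01),((385,224),.035),((112,230),0)]: print(uv,onplane(C,uv,z))
s=arm.sense(); W=cam("wrist",s)
for uv in [(285,105),(365,155)]: print(onplane(W,uv,0.0))
for uv in [(62,322),(72,310)]: print(onplane(C,uv,0.0))
E
```

```text
(314, 219) [ 0.50454198 -0.20293451  0.02      ]
(191, 206) [0.54558624 0.18563354 0.065     ]
(247, 243) [0.42676351 0.01237189 0.01      ]
(385, 224) [ 0.48842286 -0.42922249  0.035     ]
(112, 230) [0.46578221 0.46005273 0.        ]
[0.09495995 0.58306616 0.        ]
[0.18791104 0.66966203 0.        ]
[0.15416389 0.63478386 0.        ]
[0.1962145  0.59871291 0.        ]
```

View pics/z0.png

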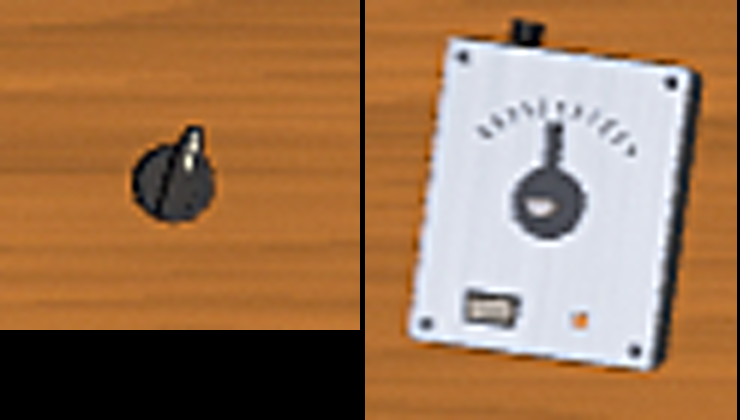

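>>> jog_arm([
  {"dp": [-0.052,-0.024,0],"roll": 0},
  {"dp": [-0.104,-0.048,0],"roll": 0},
  {"dp": [-0.156,-0.072,0],"roll": 0},
  {"dp": [-0.208,-0.096,0.01],"roll": 0},
  {"dp": [-0.26,-0.12,0.02],"roll": 0},
  {"dp": [-0.312,-0.144,0.03],"roll": 0},
  {"dp": [-0.364,-0.168,0.04],"roll": 0},
  {"dp": [-0.416,-0.19,0.05],"roll": 0},
  {"dp": [-0.45,-0.212,0.06],"roll": 0},
  {"dp": [-0.45,-0.212,0.07],"roll": 0},
])

```text
time_s: 1.4
position: [0.531, 0.1891, 0.1684]
orientation: [[-0.955, 0.296, -0.0], [0.296, 0.955, -0.001], [-0.0, -0.001, -1.0]]
force: [-0.7, 0.7, -0.7]
grip_width: 0.0854
```

```bash
python3 - <<'E'
from h import *
s=arm.sense();print(s['time_s'],s['position'],s['qd'].round(1))
im=arm.grab_frame("wrist");cv2.imwrite("pics/w1.png",im)
np.save('pics/w1.npy',np.c_[pose(s)[1],pose(s)[0]])
E
```

```text
1.4 [0.53095048 0.18913951 0.16838296] [ 3.1  2.9  8.2  1.5 -9.5  1.5]
```

View pics/w1.png

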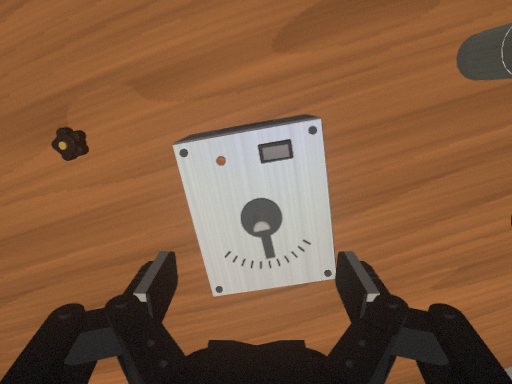

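```bash
python3 - <<'E'
from h import *
arm.grab_frame("wrist")
s=arm.sense();print(s['time_s'],s['position'],s['qd'].round(1))
im=arm.grab_frame("wrist");cv2.imwrite("pics/w2.png",im)
np.save('pics/w2.npy',np.c_[pose(s)[1],pose(s)[0]])
t=arm.grab_frame("top");cv2.imwrite("pics/top2.png",t)
cv2.imwrite("pics/z2.png",cv2.resize(im[190:280,210:320],None,fx=6,fy=6,interpolation=cv2.INTER_CUBIC))
cv2.imwrite("pics/z2b.png",cv2.resize(t[190:245,285:345],None,fx=8,fy=8,interpolation=cv2.INTER_CUBIC))
E
```

```text
1.5 [0.52794429 0.19131574 0.16758215] [ 1.7 -1.4 -0.6  0.1  1.1  0. ]
```

View pics/z2.png

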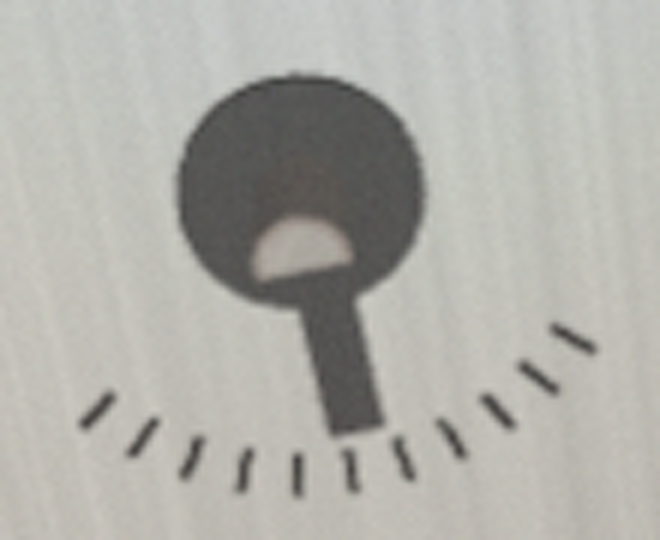

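```bash
cat > ctl.py <<'E'
from h import *
def measure(im,T):
    s={"position":T[:,3],"orientation":T[:,:3]}
    C=cam("wrist",s); g=cv2.cvtColor(im,cv2.COLOR_BGR2GRAY)
    g=cv2.resize(g,None,fx=4,fy=4,interpolation=cv2.INTER_CUBIC)
    m=((g<130)*255).astype(np.uint8)
    u,v=proj(C,[0.547,0.186,0.0675])
    cs,_=cv2.findContours(m,cv2.RETR_EXTERNAL,cv2.CHAIN_APPROX_NONE)
    best=None
    for c in cs:
        if cv2.pointPolygonTest(c,(u*4+1.5,v*4+1.5),False)>=0: best=c
    pix=(best[:,0,:]-1.5)/4
    P=np.array([onplane(C,p,0.0675)[:2] for p in pix])
    # disc fit iteratively
    c=np.median(P,0)
    sel=np.ones(len(P),bool)
    for _ in range(15):
        A=np.c_[2*P[sel],np.ones(sel.sum())];b=(P[sel]**2).sum(1)
        x=np.linalg.lstsq(A,b,rcond=None)[0];c=x[:2];r=np.sqrt(x[2]+c@c)
        sel=abs(np.linalg.norm(P-c,axis=1)-r)<(0.004 if _<5 else .0015)
    print("disc",c,r,sel.mean())
    d=P-c;rr=np.linalg.norm(d,axis=1)
    tab=(rr>.024)&(rr<.040)
    # tab outline -> filled polygon centroid
    pm=np.zeros_like(m);cv2.drawContours(pm,[best],-1,255,-1)
    ys,xs=np.nonzero(pm);Q=np.array([onplane(C,((x-1.5)/4,(y-1.5)/4),0.0675)[:2] for x,y in zip(xs,ys)])
    q=Q-c;qr=np.linalg.norm(q,axis=1);k=(qr>.024)&(qr<.039);mm=q[k].mean(0)
    print("tab yaw",np.degrees(np.arctan2(mm[1],mm[0])),"reach",qr.max(),"n",k.sum())
    # spindle top
    br=((g>130)*255).astype(np.uint8)&cv2.erode(pm,np.ones((9,9)))
    n,l,st,ce=cv2.connectedComponentsWithStats(br);i=1+np.argmax(st[1:,4])
    ys,xs=np.nonzero(l==i)
    S=np.array([onplane(C,((x-1.5)/4,(y-1.5)/4),0.091)[:2] for x,y in zip(xs,ys)])
    cc,_=cv2.findContours((l==i).astype(np.uint8),cv2.RETR_EXTERNAL,cv2.CHAIN_APPROX_NONE)
    B=np.array([onplane(C,((p[0]-1.5)/4,(p[1]-1.5)/4),0.091)[:2] for p in cc[0][:,0]])
    B0=B;yaw=np.arctan2(mm[1],mm[0]);ex=np.array([np.cos(yaw),np.sin(yaw)]);ey=np.array([-ex[1],ex[0]])
    X=B@ex;Y=B@ey
    xm=X.max();xmin=X.min();
    arc=X<xm-.0025
    A=np.c_[2*B[arc],np.ones(arc.sum())];x=np.linalg.lstsq(A,(B[arc]**2).sum(1),rcond=None)[0]
    print("spindle arc fit",x[:2],"r",np.sqrt(x[2]+x[:2]@x[:2]),"depth",xm-xmin,"width",np.ptp(Y),"ymid",Y.max()/2+Y.min()/2-c@ey,"xflat-c",xm-c@ex)
    fl=X>xm-.0015
    f=np.polyfit(Y[fl],X[fl],1);print("flat slope deg",np.degrees(np.arctan(f[0])))
    return c,yaw
if __name__=="__main__":
    measure(cv2.imread('pics/w2.png'),np.load('pics/w2.npy'))
    measure(cv2.imread('pics/w1.png'),np.load('pics/w1.npy'))
E
python3 ctl.py
```

```text
Still running in the background as job /tmp/bash_jobs.1000/7dc083dbbf24 (pid 609). You'll get a notice when it ends.
```

View pics/z2b.png

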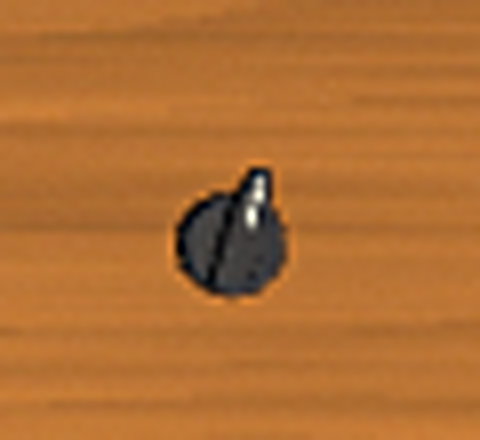

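```bash
kill -- -$(cat /tmp/bash_jobs.1000/7dc083dbbf24/pid); python3 - <<'E'
s=open('h.py').read()
s+='''
def planes(C,uv,z):
    K,k1,R,o=C; uv=np.atleast_2d(np.array(uv,float))
    x=(np.c_[uv,np.ones(len(uv))]@np.linalg.inv(K).T)[:,:2];y=x.copy()
    for _ in range(50): y=x/(1+k1*(y**2).sum(1))[:,None]
    v=np.c_[y[:,0],-y[:,1],-np.ones(len(y))]@R.T
    return (o+v*((z-o[2])/v[:,2])[:,None])[:,:2]
'''
open('h.py','w').write(s)
t=open('ctl.py').read()
import re
t=t.replace("cs,_=cv2.findContours(m,cv2.RETR_EXTERNAL,cv2.CHAIN_APPROX_NONE)","cs,_=cv2.findContours(m,cv2.RETR_LIST,cv2.CHAIN_APPROX_NONE);cs=[c for c in cs if 8000<cv2.contourArea(c)<60000]")
t=t.replace("P=np.array([onplane(C,p,0.0675)[:2] for p in pix])","P=planes(C,pix,0.0675)")
t=t.replace("Q=np.array([onplane(C,((x-1.5)/4,(y-1.5)/4),0.0675)[:2] for x,y in zip(xs,ys)])","Q=planes(C,(np.c_[xs,ys]-1.5)/4,0.0675)")
t=t.replace("S=np.array([onplane(C,((x-1.5)/4,(y-1.5)/4),0.091)[:2] for x,y in zip(xs,ys)])","pass")
t=t.replace("B=np.array([onplane(C,((p[0]-1.5)/4,(p[1]-1.5)/4),0.091)[:2] for p in cc[0][:,0]])","B=planes(C,(cc[0][:,0]-1.5)/4,0.091)")
open('ctl.py','w').write(t)
E
timeout 60 python3 ctl.py
```

```text
disc [0.55075054 0.18733551] 0.020832975409030337 0.3440514469453376
tab yaw -4.728936635813594 reach 0.040005368296965285 n 2083
spindle arc fit [0.54847294 0.18734334] r 0.006451550768289699 depth 0.007939535230243044 width 0.013123494326533008 ymid -0.00010404088125848254 xflat-c -0.0009639272740413762
flat slope deg -0.3675392853758388
disc [0.55093685 0.18767009] 0.02095345976654116 0.3467741935483871
tab yaw -5.438678754032951 reach 0.04001721002154796 n 2093
spindle arc fit [0.54842559 0.1873194 ] r 0.006421012272571533 depth 0.00805490130496922 width 0.013173814751077123 ymid -0.0005799837196750479 xflat-c -0.0009541272290748415
flat slope deg -0.9192255940201316
```

```bash
python3 - <<'E'
t=open('ctl.py').read()
t=t.replace("sel=np.ones(len(P),bool)\n","c=np.array(cc0) if (cc0:=CC) is not None else c\n    sel=abs(np.linalg.norm(P-c,axis=1)-.019)<.003\n").replace("from h import *","from h import *\nCC=[.5485,.1873]")
t=t.replace("(0.004 if _<5 else .0015)",".0012")
open('ctl.py','w').write(t)
E
timeout 60 python3 ctl.py
```

```text
disc [0.54847361 0.18734044] 0.01889155017265191 0.6864951768488746
tab yaw -4.4253157120588265 reach 0.0422575001967539 n 2099
spindle arc fit [0.54847294 0.18734334] r 0.006451550768289699 depth 0.007943210347983731 width 0.013117951290615881 ymid 7.934783096358311e-05 xflat-c 0.0013089639701303613
flat slope deg -0.06573242832510598
disc [0.54853057 0.1873237 ] 0.018893785101629645 0.6838709677419355
tab yaw -4.4574416249858455 reach 0.04233933569796497 n 2117
spindle arc fit [0.54842011 0.18731825] r 0.006416544595956295 depth 0.00799632216102264 width 0.013180131170575787 ymid -6.149251583292825e-06 xflat-c 0.001338103463978113
flat slope deg 0.05653592154105173
```

>>> jog_arm([
  {"dp": [-0.013,-0.055,0],"roll": 0},
  {"dp": [-0.026,-0.11,0],"roll": 0},
  {"dp": [-0.039,-0.165,0],"roll": 0},
  {"dp": [-0.052,-0.22,0],"roll": 0},
  {"dp": [-0.066,-0.275,0.01],"roll": 0},
  {"dp": [-0.079,-0.33,0.02],"roll": 0},
  {"dp": [-0.092,-0.385,0.03],"roll": 0},
  {"dp": [-0.092,-0.385,0.03],"roll": 0},
  {"dp": [-0.092,-0.385,0.03],"roll": 0},
])

```text
time_s: 2.72
position: [0.5046, -0.2022, 0.1397]
orientation: [[-0.956, 0.292, 0.0], [0.292, 0.956, 0.001], [-0.0, 0.001, -1.0]]
force: [-0.4, 1.1, 1.0]
grip_width: 0.0852
```

```bash
python3 - <<'E'
from h import *
s=arm.sense();print(s['time_s'],s['position'],s['qd'].round(1))
im=arm.grab_frame("wrist");cv2.imwrite("pics/w3.png",im)
np.save('pics/w3.npy',np.c_[pose(s)[1],pose(s)[0]])
C=cam("wrist",s);u,v=proj(C,[.5045,-.203,.03]).astype(int);print(u,v)
cv2.imwrite("pics/z3.png",cv2.resize(im[v-50:v+50,u-60:u+60],None,fx=6,fy=6,interpolation=cv2.INTER_CUBIC))
E
```

```text
2.725 [ 0.50464942 -0.20217014  0.13974804] [ 1.3 -0.6  0.4 -0.1  0.  -0.2]
255 196
```

View pics/w3.png

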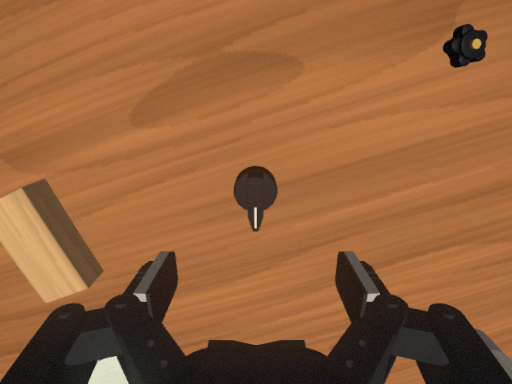

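View pics/z3.png

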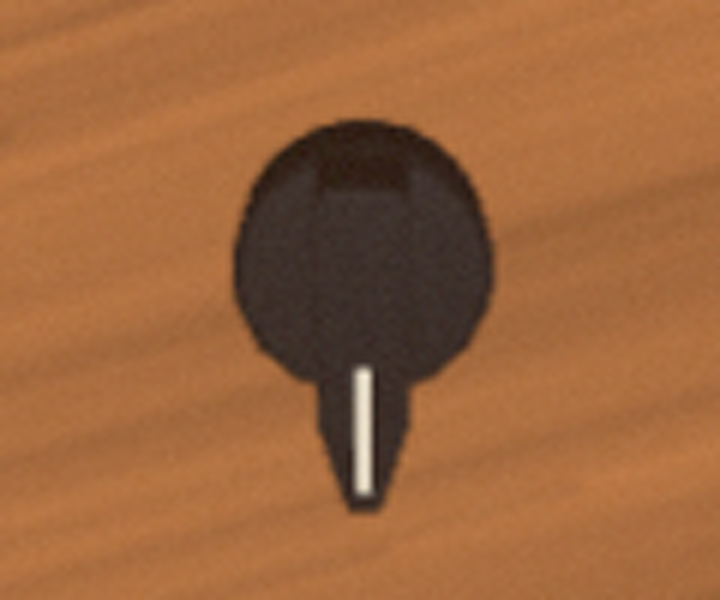

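```bash
cat > kn.py <<'E'
from h import *
def measure(im,T,zb=0.0):
    s={"position":T[:,3],"orientation":T[:,:3]};C=cam("wrist",s)
    u0,v0=(proj(C,[.5045,-.203,.03])-[40,40]).astype(int)
    cr=cv2.resize(im[v0:v0+90,u0:u0+80],None,fx=4,fy=4,interpolation=cv2.INTER_CUBIC)
    hsv=cv2.cvtColor(cr,cv2.COLOR_BGR2HSV)
    w=(hsv[...,2]>140)&(hsv[...,1]<90)
    n,l,st,ce=cv2.connectedComponentsWithStats(w.astype(np.uint8));i=1+np.argmax(st[1:,4])
    ys,xs=np.nonzero(l==i);Q=planes(C,(np.c_[xs,ys]-1.5)/4+[u0,v0],.04+zb)
    m=Q.mean(0);U,S,V=np.linalg.svd(Q-m,full_matrices=False);d=V[0]*np.sign(V[0][0])
    yaw=np.arctan2(d[1],d[0]);e=(Q-m)@d
    print("line yaw",np.degrees(yaw),"mid",m,"len",np.ptp(e),"ends",m+d*e.min(),m+d*e.max())
    k=((hsv[...,2]<90)|(l==i)).astype(np.uint8)
    cs,_=cv2.findContours(k,cv2.RETR_EXTERNAL,cv2.CHAIN_APPROX_NONE);c=max(cs,key=cv2.contourArea)
    px=(c[:,0]-1.5)/4+[u0,v0]
    tip=planes(C,px,.04+zb);t=(tip@d).max();ey=np.array([-d[1],d[0]]);
    print("tip along",t-m@d,"=> axis from tip",m+d*(t-m@d-.032), "tool frame offset",T[:,:2][:2].T@(m+d*(t-m@d-.032)-T[:2,3]))
    # upper rim: arc points lying sideways, z=.02
    P=planes(C,px,.02+zb);c0=m+d*(t-m@d-.032)
    for it in range(8):
        a=(P-c0)@d;b=abs((P-c0)@ey)
        sel=(b>.009)&(abs(np.linalg.norm(P-c0,axis=1)-.021)<.002)&(a>-.012)
        A=np.c_[2*P[sel],np.ones(sel.sum())];x=np.linalg.lstsq(A,(P[sel]**2).sum(1),rcond=None)[0];c0=x[:2]
    print("rim",c0,np.sqrt(x[2]+c0@c0),sel.sum(),"lateral rim vs line",(c0-m)@ey)
if __name__=="__main__":
    measure(cv2.imread('pics/w3.png'),np.load('pics/w3.npy'))
E
python3 kn.py
```

```text
line yaw -17.032386695476273 mid [ 0.51998912 -0.20857068] len 0.020467406465261365 ends [ 0.51033341 -0.20561267] [ 0.5299031  -0.21160782]
tip along 0.01288037525365937 => axis from tip [ 0.50170809 -0.20297031] tool frame offset [ 0.0025796  -0.00162399]
rim [ 0.50176836 -0.20310636] 0.020435091251637543 263 lateral rim vs line -0.00011242657003271341
```

>>> jog_arm([
  {"dp": [0.003,-0.0015,0.03],"roll": 0},
  {"dp": [0.0026,-0.0016,0.06],"roll": 0},
  {"dp": [0.0026,-0.0016,0.09],"roll": 0},
  {"dp": [0.0026,-0.0016,0.1],"roll": 0},
  {"dp": [0.0026,-0.0016,0.109],"roll": 0},
  {"dp": [0.0026,-0.0016,0.109],"roll": 0},
], hand=0.6)

```text
time_s: 3.52
position: [0.5019, -0.2038, 0.0306]
orientation: [[-0.957, 0.292, 0.0], [0.292, 0.957, -0.0], [-0.0, -0.0, -1.0]]
force: [0.3, 0.0, 0.4]
grip_width: 0.0512
```

```bash
python3 - <<'E'
from h import *
s=arm.sense();print(s['time_s'],s['position'],s['force'],s['grip_width'])
im=arm.grab_frame("wrist");cv2.imwrite("pics/w4.png",im)
E
```

```text
3.525 [ 0.50191671 -0.2038333   0.03063156] [0.31908734 0.01997622 0.40709579] 0.051237691867996905
```

View pics/w4.png

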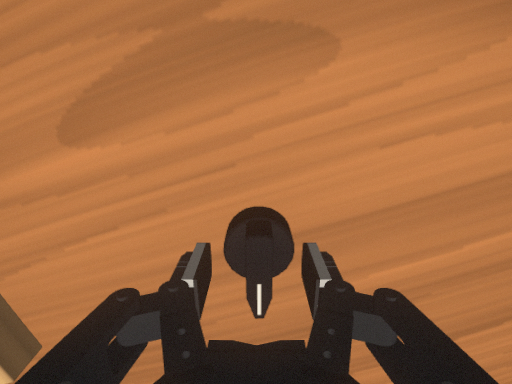

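>>> jog_arm([
  {"dp": [0,0,0],"roll": 0},
  {"dp": [0,0,0],"roll": 0},
  {"dp": [0,0,0],"roll": 0},
  {"dp": [0,0,0],"roll": 0},
  {"dp": [0,0,0],"roll": 0},
  {"dp": [0,0,0],"roll": 0},
], hand=0)

```text
time_s: 4.32
position: [0.5021, -0.2047, 0.0311]
orientation: [[-0.956, 0.293, 0.001], [0.293, 0.956, -0.001], [-0.002, -0.001, -1.0]]
force: [0.2, -0.0, 7.3]
grip_width: 0.0124
```

```bash
python3 - <<'E'
from h import *
s=arm.sense();print(s['time_s'],s['position'],s['force'],s['grip_width'])
im=arm.grab_frame("wrist");cv2.imwrite("pics/w5.png",im)
im=arm.grab_frame("side");cv2.imwrite("pics/s5.png",cv2.resize(im[180:300,190:310],None,fx=5,fy=5,interpolation=cv2.INTER_CUBIC))
E
```

```text
4.325 [ 0.50209622 -0.20469505  0.03113541] [ 0.20965974 -0.0158624   7.28351157] 0.012395902369833726
```

View pics/w5.png

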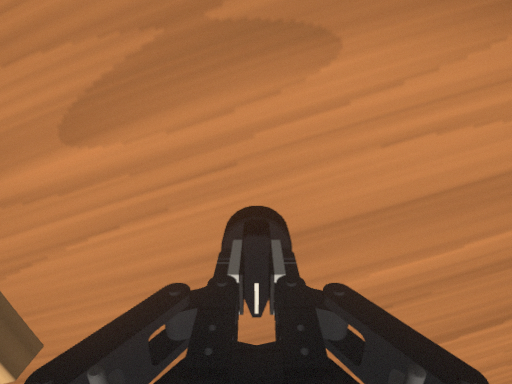

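View pics/s5.png

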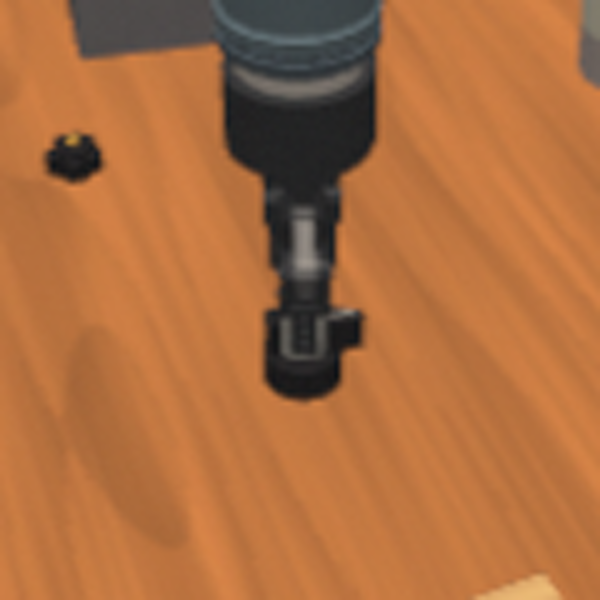

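```bash
cat > inhand.py <<'E'
from h import *
def line(im,T,zt):
    # white line / nose tip; zt world height of the bar top
    s={"position":T[:,3],"orientation":T[:,:3]};C=cam("wrist",s)
    u0,v0=225,270
    cr=cv2.resize(im[v0:v0+60,u0:u0+64],None,fx=4,fy=4,interpolation=cv2.INTER_CUBIC)
    hsv=cv2.cvtColor(cr,cv2.COLOR_BGR2HSV)
    w=(hsv[...,2]>140)&(hsv[...,1]<90)
    n,l,st,ce=cv2.connectedComponentsWithStats(w.astype(np.uint8))
    i=min([j for j in range(1,n) if st[j,4]>80],key=lambda j:abs(ce[j][0]/4+u0-257))
    ys,xs=np.nonzero(l==i);px=(np.c_[xs,ys]-1.5)/4+[u0,v0]
    Q=planes(C,px,zt);Q=np.c_[Q,np.full(len(Q),zt)]
    q=(Q-T[:,3])@T[:,:3]
    m=q.mean(0);U,S,V=np.linalg.svd((q-m)[:,:2],full_matrices=False);d=V[0]*-np.sign(V[0][0])
    e=(q[:,:2]-m[:2])@d
    print("px",px.min(0),px.max(0),"tool: mid",m,"dir deg off -x",np.degrees(np.arctan2(-d[1],-d[0])),"len",np.ptp(e),"ends",m[:2]+d*e.min(),m[:2]+d*e.max())
if __name__=="__main__":
    s=arm.sense();p,R=pose(s);T=np.c_[R,p];print(s['time_s'],p,s['force'])
    line(cv2.imread('pics/w5.png'),T,.04)
E
python3 inhand.py
```

```text
4.425 [ 0.50211106 -0.20468789  0.0311293 ] [-0.30262657  0.37613015  6.14888845]
px [253.875 282.625] [258.375 313.125] tool: mid [-0.01826569 -0.00091441 -0.0088418 ] dir deg off -x 0.05851839462724692 len 0.020200179124290382 ends [-0.00855212 -0.00090448] [-0.02875228 -0.00092512]
```

>>> jog_arm([
  {"dp": [0,0,-0.05],"roll": 0},
  {"dp": [0.005,0.03,-0.11],"roll": 0},
  {"dp": [0.015,0.085,-0.125],"roll": 0},
  {"dp": [0.025,0.14,-0.125],"roll": -3},
  {"dp": [0.035,0.195,-0.125],"roll": -6},
  {"dp": [0.045,0.25,-0.125],"roll": -9},
  {"dp": [0.055,0.305,-0.125],"roll": -12.6},
  {"dp": [0.0643,0.355,-0.12],"roll": -12.6},
  {"dp": [0.0693,0.3892,-0.112],"roll": -12.6},
  {"dp": [0.0693,0.3892,-0.108],"roll": -12.6},
])

```text
time_s: 5.68
position: [0.5485, 0.1906, 0.1374]
orientation: [[-0.997, 0.073, -0.001], [0.073, 0.997, 0.0], [0.001, 0.0, -1.0]]
force: [-0.8, -0.3, 0.0]
grip_width: 0.0123
```

>>> jog_arm([
  {"dp": [0,0,0],"roll": 0},
])

```text
time_s: 5.8
position: [0.5485, 0.1877, 0.1376]
orientation: [[-0.997, 0.076, -0.002], [0.076, 0.997, -0.001], [0.002, -0.001, -1.0]]
force: [-0.4, 0.4, -0.2]
grip_width: 0.0121
```

```bash
python3 - <<'E'
from h import *
from inhand import line
s=arm.sense();p,R=pose(s);print(s['time_s'],p,s['force'],s['torque'],s['grip_width'],np.degrees(np.arctan2(R[1,0],R[0,0])))
im=arm.grab_frame("wrist");cv2.imwrite("pics/w6.png",im)
T=np.c_[R,p];np.save('pics/w6.npy',T)
line(im,T,p[2]+.0089)
im=arm.grab_frame("side");cv2.imwrite("pics/s6.png",cv2.resize(im[120:220,170:280],None,fx=6,fy=6,interpolation=cv2.INTER_CUBIC))
E
```

```text
5.8 [0.54848572 0.18771932 0.13759976] [-0.43436014  0.41894108 -0.24663642] [ 0.00613699 -0.03504486  0.00917354] 0.012146959773434239 175.61928019138352
px [254.125 282.875] [258.125 313.125] tool: mid [-0.0179397  -0.00105869 -0.00892857] dir deg off -x 0.021334009179964 len 0.01998671245669434 ends [-0.00847273 -0.00105517] [-0.02845944 -0.00106261]
```

View pics/w6.png

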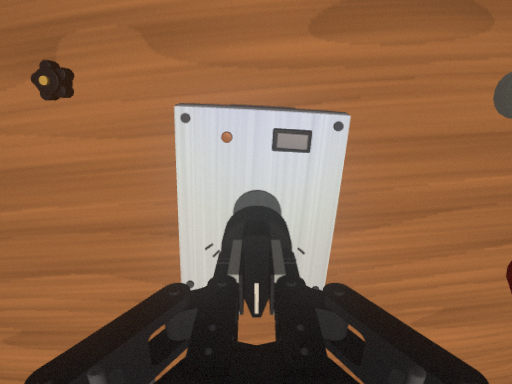

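View pics/s6.png

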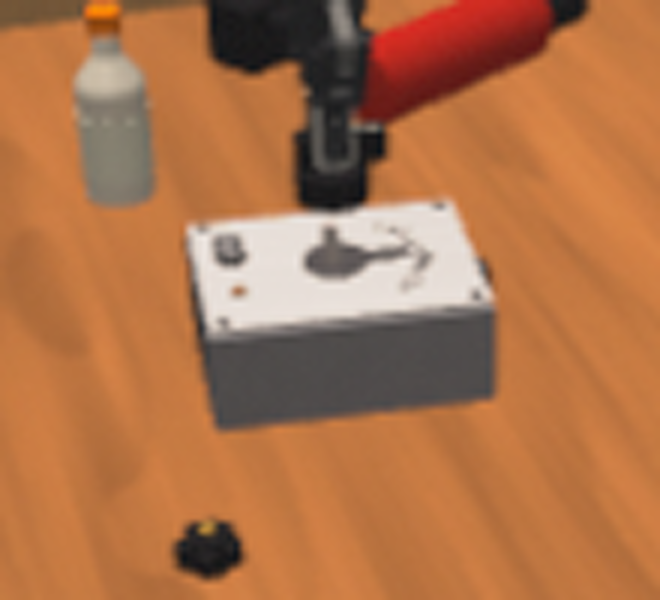

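```bash
python3 - <<'E'
from h import *
from scipy.optimize import least_squares
im=cv2.imread('pics/w6.png');T=np.load('pics/w6.npy');C=cam("wrist",{"position":T[:,3],"orientation":T[:,:3]})
g=cv2.resize(cv2.cvtColor(im,cv2.COLOR_BGR2GRAY)[180:230,225:290],None,fx=4,fy=4,interpolation=cv2.INTER_CUBIC)
pts=[]
for x in range(0,g.shape[1]):
    col=g[:,x]; i=np.argmax(col<130)
    if col[i]<130 and i>2: pts.append(((x-1.5)/4+225,(i-1.5)/4+180))
pts=np.array(pts);P=planes(C,pts,.0675)
sel=np.linalg.norm(P-[.5485,.1873],axis=1)<.0215
sel&=(pts[:,1]<205)
r=least_squares(lambda c:np.linalg.norm(P[sel]-c,axis=1)-.0189,[.5485,.1873],loss='soft_l1',f_scale=.0003)
print(r.x,sel.sum(),np.abs(r.fun).max(),pts[sel].min(0),pts[sel].max(0))
print(arm.sense()['position'])
E
```

```text
[0.54848557 0.1871667 ] 180 0.000389005777567307 [234.375 189.625] [279.125 204.875]
[0.5491142  0.18710709 0.1383151 ]
```

>>> jog_arm([
  {"dp": [-0.0007,0.0005,0.004],"roll": 0},
  {"dp": [-0.0007,0.0005,0.008],"roll": 0},
  {"dp": [-0.0007,0.0005,0.012],"roll": 0},
  {"dp": [-0.0007,0.0005,0.014],"roll": 0},
  {"dp": [-0.0007,0.0005,0.014],"roll": 0},
])

```text
time_s: 6.52
position: [0.5497, 0.1887, 0.124]
orientation: [[-0.997, 0.077, -0.001], [0.077, 0.997, -0.0], [0.001, -0.0, -1.0]]
force: [0.4, 0.7, 0.0]
grip_width: 0.0127
```

```bash
cat > st.py <<'E'
from h import *
import sys
s=arm.sense();p,R=pose(s);print(s['time_s'],p.round(5),s['force'].round(2),s['torque'].round(3),s['grip_width'],np.degrees(np.arctan2(R[1,0],R[0,0])))
if len(sys.argv)>1:
    n=sys.argv[1]
    im=arm.grab_frame("side");cv2.imwrite(f"pics/s{n}.png",cv2.resize(im[130:200,195:265],None,fx=8,fy=8,interpolation=cv2.INTER_CUBIC))
E
python3 st.py 7
```

```text
6.525 [0.54971 0.18866 0.12404] [0.41 0.74 0.  ] [ 0.013  0.071 -0.015] 0.012658412686146656 175.59380878200727
```

View pics/s7.png

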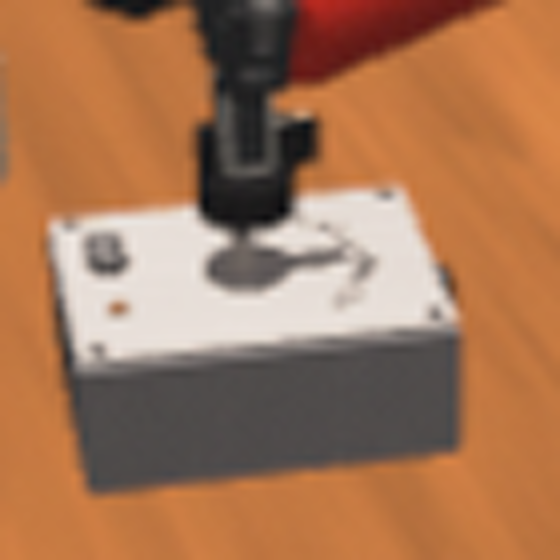

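>>> jog_arm([
  {"dp": [0,0,0.0015],"roll": 0},
  {"dp": [0,0,0.003],"roll": 0},
  {"dp": [0,0,0.0045],"roll": 0},
  {"dp": [0,0,0.0045],"roll": 0},
])

```text
time_s: 7.08
position: [0.5496, 0.1886, 0.1196]
orientation: [[-0.997, 0.077, -0.001], [0.077, 0.997, -0.0], [0.001, -0.0, -1.0]]
force: [-0.9, 0.3, -0.4]
grip_width: 0.0127
```

```bash
python3 st.py
```

```text
7.075 [0.54963 0.1886  0.11956] [-0.89  0.26 -0.41] [-0.074  0.021 -0.034] 0.012680022986992607 175.59866343350572
```

>>> jog_arm([
  {"dp": [0,0,0.0015],"roll": 0},
  {"dp": [0,0,0.003],"roll": 0},
  {"dp": [0,0,0.003],"roll": 0},
])

```text
time_s: 7.45
position: [0.5497, 0.1886, 0.1166]
orientation: [[-0.997, 0.077, -0.001], [0.077, 0.997, -0.0], [0.001, -0.0, -1.0]]
force: [-1.5, -0.2, -1.5]
grip_width: 0.0128
```

```bash
python3 st.py
```

```text
7.45 [0.54965 0.18862 0.11655] [-1.48 -0.22 -1.49] [-0.082  0.155  0.003] 0.012843611130184368 175.59637555833788
```

>>> jog_arm([
  {"dp": [0,0,0.002],"roll": 0},
  {"dp": [0,0,0.004],"roll": 0},
  {"dp": [0,0,0.006],"roll": 0},
  {"dp": [0,0,0.007],"roll": 0},
  {"dp": [0,0,0.007],"roll": 0},
])

```text
time_s: 8.07
position: [0.5497, 0.1886, 0.1096]
orientation: [[-0.997, 0.077, -0.001], [0.077, 0.997, -0.0], [0.001, -0.0, -1.0]]
force: [-1.2, -1.3, -0.6]
grip_width: 0.0125
```

```bash
python3 st.py 8
```

```text
8.075 [0.54966 0.18861 0.10955] [-1.19 -1.3  -0.61] [-0.227  0.349 -0.071] 0.012501079556975138 175.59627207961782
```

View pics/s8.png

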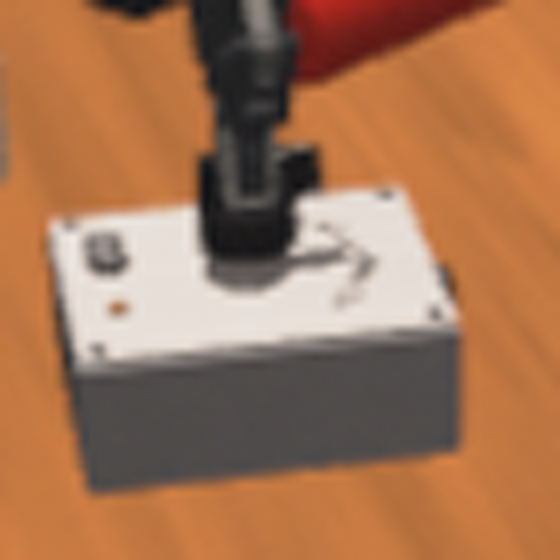

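>>> jog_arm([
  {"dp": [0,0,0.001],"roll": 0},
  {"dp": [0,0,0.002],"roll": 0},
  {"dp": [0,0,0.003],"roll": 0},
  {"dp": [0,0,0.003],"roll": 0},
])

```text
time_s: 8.62
position: [0.5497, 0.1886, 0.1067]
orientation: [[-0.997, 0.077, -0.0], [0.077, 0.997, -0.0], [0.0, -0.0, -1.0]]
force: [-2.1, -1.3, 0.8]
grip_width: 0.0124
```

>>> jog_arm([
  {"dp": [0,0,0.001],"roll": 0},
  {"dp": [0,0,0.001],"roll": 0},
])

```text
time_s: 8.88
position: [0.5498, 0.1886, 0.106]
orientation: [[-0.997, 0.077, -0.0], [0.077, 0.997, -0.0], [0.0, -0.0, -1.0]]
force: [-5.1, -3.0, 5.1]
grip_width: 0.0125
```

```bash
python3 st.py
```

```text
8.875 [0.54977 0.18861 0.10597] [-5.11 -3.03  5.13] [-0.376  0.865  0.042] 0.012506408951927162 175.59604902462584
```

>>> jog_arm([
  {"dp": [0.0005,-0.0003,0],"roll": 0},
  {"dp": [0.0005,-0.0003,0.001],"roll": 0},
  {"dp": [0.0005,-0.0003,0.002],"roll": 0},
  {"dp": [0.0005,-0.0003,0.002],"roll": 0},
])

```text
time_s: 9.38
position: [0.5497, 0.1886, 0.1042]
orientation: [[-0.997, 0.077, 0.001], [0.077, 0.997, 0.0], [-0.001, 0.0, -1.0]]
force: [-3.9, 0.4, 6.0]
grip_width: 0.0128
```

```bash
python3 st.py
```

```text
9.375 [0.54973 0.18858 0.10422] [-3.88  0.41  5.97] [-0.223  0.727 -0.007] 0.012806256416261467 175.59404512423333
```

>>> jog_arm([
  {"dp": [0.0004,0,0.001],"roll": 0},
  {"dp": [0.0004,0,0.002],"roll": 0},
  {"dp": [0.0004,0,0.002],"roll": 0},
])

```text
time_s: 9.75
position: [0.5497, 0.1886, 0.1026]
orientation: [[-0.997, 0.077, 0.002], [0.077, 0.997, 0.0], [-0.002, 0.0, -1.0]]
force: [-3.6, -0.8, 8.3]
grip_width: 0.0122
```

```bash
python3 st.py
```

```text
9.75 [0.54967 0.1886  0.1026 ] [-3.55 -0.82  8.26] [-0.248  0.767 -0.014] 0.012151618292471493 175.59713852838507
```

>>> jog_arm([
  {"dp": [0.0003,0,0.001],"roll": 0},
  {"dp": [0.0003,0,0.002],"roll": 0},
  {"dp": [0.0003,0,0.003],"roll": 0},
  {"dp": [0.0003,0,0.003],"roll": 0},
])

```text
time_s: 10.25
position: [0.5497, 0.1886, 0.1002]
orientation: [[-0.997, 0.077, 0.003], [0.077, 0.997, 0.0], [-0.003, 0.001, -1.0]]
force: [-4.7, -1.4, 10.4]
grip_width: 0.0129
```

```bash
python3 st.py
```

```text
10.25 [0.54969 0.18859 0.10016] [-4.66 -1.45 10.37] [-0.341  0.831 -0.013] 0.012901934437531414 175.5972974458611
```

>>> jog_arm([
  {"dp": [0,0,0.001],"roll": 0},
  {"dp": [0,0,0.001],"roll": 0},
  {"dp": [0,0,0.001],"roll": 0},
])

```text
time_s: 10.62
position: [0.5497, 0.1886, 0.0999]
orientation: [[-0.997, 0.077, 0.003], [0.077, 0.997, 0.0], [-0.003, 0.001, -1.0]]
force: [-5.8, -2.3, 14.0]
grip_width: 0.0124
```

>>> jog_arm([
  {"dp": [0,0,0.001],"roll": 0},
  {"dp": [0,0,0.001],"roll": 0},
  {"dp": [0,0,0.001],"roll": 0},
])

```text
time_s: 11.0
position: [0.5498, 0.1886, 0.0998]
orientation: [[-0.997, 0.077, 0.004], [0.077, 0.997, 0.0], [-0.004, 0.001, -1.0]]
force: [-7.4, -2.6, 21.3]
grip_width: 0.0125
```

```bash
python3 st.py
```

```text
11.0 [0.5498  0.18864 0.09976] [-7.42 -2.56 21.29] [-0.538  1.477  0.03 ] 0.012494493366362217 175.6070011579292
```

>>> jog_arm([
  {"dp": [0,0,-0.0003],"roll": 0},
  {"dp": [0,0,-0.0003],"roll": 0},
  {"dp": [0,0,-0.0003],"roll": 0},
  {"dp": [0,0,-0.0003],"roll": 0},
])

```text
time_s: 11.5
position: [0.5498, 0.1886, 0.0998]
orientation: [[-0.997, 0.077, 0.004], [0.077, 0.997, 0.0], [-0.004, 0.001, -1.0]]
force: [-6.7, -2.6, 19.3]
grip_width: 0.0122
```

```bash
python3 st.py 9; python3 - <<'E'
from h import *
from inhand import line
s=arm.sense();p,R=pose(s)
im=arm.grab_frame("wrist");cv2.imwrite("pics/w9.png",im)
line(im,np.c_[R,p],p[2]+.0089)
E
```

```text
11.5 [0.5498  0.18863 0.09977] [-6.71 -2.62 19.26] [-0.484  1.314  0.036] 0.012194907370075172 175.6047277869641
px [237.625 300.375] [274.625 324.375] tool: mid [-0.03117243 -0.00086781 -0.00878857] dir deg off -x -87.5990152133193 len 0.020807712913398342 ends [-0.03073351 -0.01133577] [-0.0316052   0.00945368]
```

View pics/s9.png

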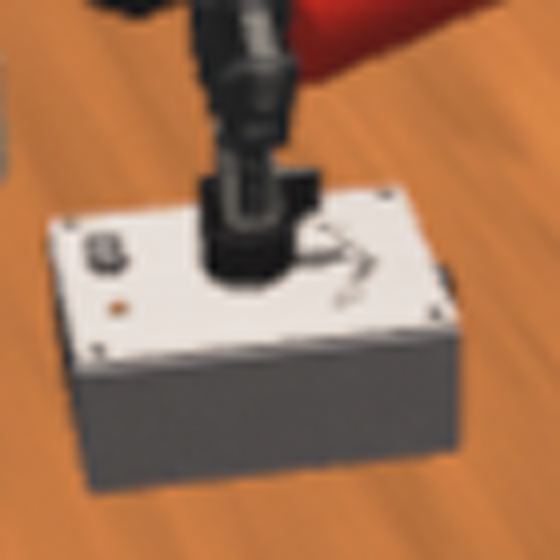

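View pics/w9.png

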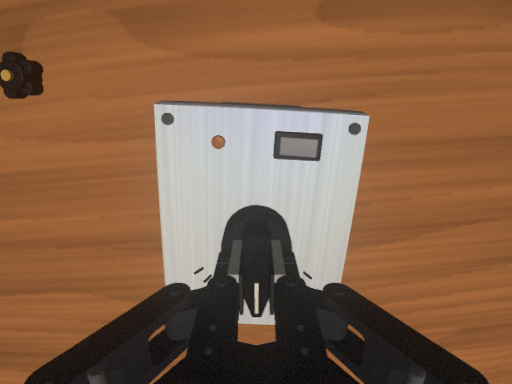

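```bash
python3 -c "
from bench import arm
print(arm.job_done())"
```

```text
the job is handed in; nothing more can be done
None
```

The knob is on the spindle with its nose over the index tab. I handed the job in at about 11.6 s with the arm still gripping it and pressing it fully in.

- **Fit:** the spindle axis measured (0.5485, 0.187) and its flat points 4.4° clockwise of world x. I turned the knob to match, and it slid on with almost no axial force until the bore end met the spindle's end.
- **Seating and stroke:** contact came at TCP height 0.106 m with about 5 N, as expected. The spring then compressed about 6 mm and the tool stopped at 0.0998 m. The force rose to 21 N there with no further travel, so that is the hard stop. I eased off slightly and held about 19 N.
- **Last pictures:** the side view shows the knob down over the index plate just above the panel, with the nose over the tab. The wrist view shows the nose where it was after grasping (pixel 257, 316), so I saw no sign of slip in the grip. I only moved the knob, and nothing came near the other items.

**Checks that disagreed or failed:**
- A sideways force of about 7 N remained, with about 1.4 N m at the wrist. The knob sits slightly off-centre within its clearance, and small corrections did not remove it.
- The final automatic measurement of the white line failed because the bright panel got into its colour mask. I checked the nose position by eye instead.

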